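Set the slicer's thickness lever to its third click

TASK

The bench slicer's thickness lever stands at its zero stop. With a fingertip push it along its slot from behind, feel the clicks and stop at the third one without running past it, then press the lock pad at the other end of the same rail fully down. Nothing is to be pinched or picked up: push the lever only on its near side, keep off its far side, and leave the things standing around where they are.

Things in the scene. Friction and masses are not known exactly. Their poses are not given: they have to be found in the camera images.
- slicer: Bench vegetable slicer, steel, fixed, standing on the bench at any of various places and yaws. Origin: under its middle, on the bench; x points away from the robot's side of it, y along its length (the direction in which the lever is pushed), z up. Index rail (aluminium): x from -85 to -35 mm, y from -110 to +110 mm, flat top 90 mm above the bench. Deck with blade: x from -35 to 115 mm, y from -170 to 170 mm, top at 70 mm, two low fences up to 80 mm.
- lever (a joint): Travel of the thickness lever along slicer +y, m: 0 at the zero stop (its start) to 0.080. Detents every 16 mm: clicks at 0.016, 0.032, 0.048 (third), 0.064, 0.080. Between two, resistance rises to about 6 N 4 mm on, then falls; just past halfway (8 mm on) it springs into the next ahead of the finger and stays; short of that it springs back. Six dark ribs on the rail mark zero and the clicks.
- lever_top (a point): Centre of the top of the lever's knob, a black upright block 26 mm across the rail (x of the slicer), 14 mm along it, 44 mm high, standing on the rail at slicer x = -60 mm, y = -85 mm + travel; its top is 135 mm above the bench. Axes as the slicer. Its near side, the one to push, is 7 mm towards slicer -y of this point. The far half of the knob (towards slicer +y, from 1 to 7 mm past this point, 22 mm across) is not to be touched.
- lock (a joint): How far the lock pad is pressed down, in m: 0 to 0.002 at the start, 0.010 fully down at its stop. It slides stiffly (about 4 N) and stays where it is left; no spring.
- lock_top (a point): Centre of the top of the lock pad, a black block 36 mm (slicer x) by 40 mm (slicer y) at slicer x = -60 mm, y = +80 mm, on the same rail; its top stands 16 mm above the rail when up, 6 mm when fully down. Axes as the slicer.
- pusher: Bystander: white plastic food pusher, a flat disc 84 mm across with a knob, 62 mm high, standing on the slicer's deck. Origin under its middle.
- ramekin: Bystander: white ceramic bowl 70 mm across, 42 mm high, standing in front of the rail. Origin under its middle.
- shaker: Bystander: glass jar 44 mm across, 75 mm high, standing in front of the rail (may have changed places with the bowl). Origin under its middle.
- tin: Bystander: tin can 74 mm across, 105 mm high. Origin under its middle.
- sauce: Bystander: amber bottle 60 mm across, 180 mm high. Origin under its middle.
- tub: Bystander: open white tub 130 x 100 x 70 mm. Origin under its middle.
- knife: Bystander: kitchen knife 320 mm long lying on a white cutting board to the robot's left. Origin under its middle.

How it is judged (in metres and radians):
On the way, in this order (a step that is already met when the one before it is completed fails the run):
1. the lever rests in its third click (value of joint lever between 0.0455 and 0.0505 m), for 0.2 s.
2. the lock pad is pressed fully down (value of joint lock above 0.008 m), for 0.1 s.
At the end, for the whole second after the job is handed in: The lever rests in the third click (0.048 m, within 2.5 mm), the lock pad is down (at least 8 of its 10 mm), and every bystander is within 25 mm of where it stood (all of step 1 and velocity of joint lever between -0.005 and 0.005 m/s and value of joint lock above 0.008 m and distance of each of pusher, ramekin, shaker, tin, sauce, tub, knife from where it was at the start of the episode below 0.025 m); the robot touches nothing.
It fails at once if the lever runs past the third click (beyond 57 mm, over the ridge to the fourth) (value of joint lever above 0.057 m).
It fails at once if the lock pad is pressed (5 mm or more) while the lever is not in the third click (value of joint lock above 0.005 m and not (value of joint lever between 0.0455 and 0.0505 m)).
It fails at once if the lever is pinched or pulled: the fingers press on its far half with over 1 N (contact force between the fingers and lever_c1 above 1 N).
It fails at once if a bystander is lifted, carried, tipped or pushed away (over 25 mm) (distance of any of pusher, ramekin, shaker, tin, sauce, tub, knife from where it was at the start of the episode above 0.025 m or angle between any of pusher, ramekin, shaker, tin, sauce, tub, knife's own z axis and vertical above 0.4 rad).
It also fails if it takes over 51 s, if anything falls off the work surface, if the arm or the gripper's body presses on something with over 40 N, if the wrist force passes 120 N, or if a joint passes its speed limit or range.

ROBOT

A 6-joint arm with a two-finger parallel gripper is mounted at the origin on the work surface. World frame = base frame: x ahead of the robot, y to its left, z up, the work surface at z = 0. Lengths are in m, angles in degrees, forces in N, time in s.
With the tool pointing down it reaches from about 0.3 to 0.775 m from the base axis. Payload 14.6 kg.
Tool frame: the origin (TCP) lies at the very end of the fingers, on their centre line; the grasp point (between the pads) lies 19 mm behind it (env.grip_depth is the distance from the TCP to the grasp point, in m); z points along the fingers, y is the line along which they close (so a half turn about z gives the same grasp; the last joint's range is limited). The gripper opens to 85 mm and grips with 20 to 120 N. Pads are 22 mm wide; open, the fingers measure 114 mm over their backs; the gripper's body (76 mm by 85 mm) begins 54 mm behind the grasp point. The pads swing forward as they close: fully open they stand 13 mm farther back than shut.
Start: joints at [-3.816, 17.183, 87.147, -0, 75.671, -3.816], TCP at [0.55, -0, 0.231] pointing down, gripper open.
Joint ranges: [-173.82, 173.82], [-45.26, 126.66], [13.44, 144.39], [-59.66, 239.66], [0, 175.72], [-146.38, 146.38]. Speed limits (degrees/s): [127.2, 127.2, 147.25, 180, 180, 180].

INTERFACE

Orientations are given as a 3x3 rotation matrix whose columns are the frame's x, y, z axes.
In Python, from workcell import env, eyes, job gives the robot as it stands.
- The arm moves only by the tool servo_tool, never from a script. Its argument "deltas" is a list that holds one entry, the list of rows, each a list of 5 numbers: the gripper command: -1 is shut, 1 is fully open, values between are in proportion, then the shift along the world's x, y, z in units of 0.5 m (1.0 is 0.5 m), then the turn about the world's z in units of 360 degrees (1.0 is 360 degrees). In form: [[[grip, x, y, z, roll], ...]]. A call has exactly 8 rows; each row is the pose to reach, as a shift and turn from the pose commanded when the call began, turning the shorter way round; what a row does not reach only later rows make up. A row lasts 1/10 s, in which the tool goes at most 50 mm and 8.59 degrees, less where a joint would pass 70% of its speed; a pose out of reach is approached as far as the arm can. A call with a number of a shift or a turn outside -1 to 1 is refused whole. A call with a gripper value outside its range is refused whole. The fingers move at their own pace and stop on an object; "newtons" is the grip in N (left out, the last holds). Time passes only in rows, so rows that repeat a pose let the fingers close, or fill a call up. It gives the time, the measured TCP pose, the force, the opening and the grip force at its end, in the units of the state.
- env.state(): the state, without advancing time (a new reading comes with each control period).
- eyes.snapshot(name): name is "scene" or "side" or "wrist"; returns (picture, depth): 480x640x3 uint8, red, green, blue; 480x640 float32, m along the optical axis (not along the pixel's ray), 0 where there is no reading.
- eyes.camera_info(name): a dict with "fx", "fy", "cx", "cy" (pixels), "dist_coeffs" ([k1, k2, p1, p2, k3] as OpenCV has them; the pictures are not rectified), "world_to_cam" (4x4, takes a point from world to camera coordinates). Camera axes: x right, y down, z forward; pixel columns grow to the right and rows downward; lengths in m; the calibration is good to about 2 mm. A picture is of the moment at which its call begins: read the wrist's pose just before it. camera_info takes no time and is no camera call; for the wrist camera it gives the pose at the moment of the call.
- job.job_done(): hands the job in; it is judged then, once.
Trained networks look in the newest picture that a camera, given by its name, has taken for a name from the list of things; names that differ only in an ending like _2 or _b are one class to them, and where a whole thing is asked for, a point or a joint stands for the part that bears it (a point fixed in the world has none). Each returns a list of dicts, best first, with "score" (0 to 1); they miss things now and then, are a little off and sometimes report something else, mostly with a low value. They report only what shows in the picture. A call takes as long as a camera call.
- eyes.spot_in(query, camera): "pixel" ([column, row] in pixels, amid what is visible of it).
- eyes.masks_of(query, camera): "region" (480x640 bool, what is visible of it) and "pixel" ([column, row] in pixels, amid what is visible of it).
- eyes.mark_of(query, camera): "pixel" ([column, row] in pixels: a listed point, or the origin of a listed thing).
The state is a dict: "time": time; "joint_pos": joint angles; "joint_velocities": joint speeds; "joint_torque": joint torques, N m; "ee_pos": TCP position; "tcp_rot": TCP orientation; "contact_force": force on the tool from outside, world axes, zero at the start; "wrist_torque": the same for the moment, N m; "width": finger opening in m; "grip_force": force on a finger pad.
Only numpy, scipy, OpenCV 4.12 (cv2) and the standard library are available. Lean on these libraries where they do the work, as an engineer would, in place of code of your own. Each camera call takes 0.05 s, during which the arm holds its last target. There are 200 camera calls.

## Working session

There is one attempt and no reset: what is moved stays moved. The work goes in short steps, Python scripts to look and compute and a tool call to move; the robot and the scene stay as the last step left them, time stands still between calls to the robot, and variables do not carry over. Pictures are saved under pics/ and viewed, at most 10 in all, crops included, and the job is handed in when it is done.

Besides the shell and the picture viewer there is one more tool, called after "Call:" by a JSON object that holds its "method" and its "body". servo_tool: Moves the arm, as the interface text tells. Its arguments: {"type":"object","properties":{"deltas":{"type":"array"},"newtons":{"type":"number"}},"required":["deltas"]}

```bash
mkdir -p pics
cat > h.py <<'E'
import numpy as np, cv2
from workcell import env, eyes, job
def ray(cam,px):
    c=eyes.camera_info(cam);K=np.array([[c['fx'],0,c['cx']],[0,c['fy'],c['cy']],[0,0,1.]])
    p=cv2.undistortPoints(np.array([[px]],float),K,np.array(c['dist_coeffs'],float))[0,0]
    T=np.linalg.inv(np.array(c['world_to_cam']));return T[:3,3],T[:3,:3]@np.array([p[0],p[1],1.])
def on_z(cam,px,z):
    o,d=ray(cam,px);return o+d*(z-o[2])/d[2]
def cloud(cam,dep,mask):
    c=eyes.camera_info(cam);K=np.array([[c['fx'],0,c['cx']],[0,c['fy'],c['cy']],[0,0,1.]])
    v,u=np.nonzero(mask&(dep>0));p=cv2.undistortPoints(np.c_[u,v].astype(float)[:,None],K,np.array(c['dist_coeffs'],float))[:,0]
    z=dep[v,u];T=np.linalg.inv(np.array(c['world_to_cam']));return np.c_[p*z[:,None],z]@T[:3,:3].T+T[:3,3]
E
python3 - <<'E'
from h import *
for n in("scene","side"):
    im,d=eyes.snapshot(n);cv2.imwrite(f"pics/{n}0.png",im[...,::-1]);np.save(n+"0.npy",d)
    for q,z in(("lever_top",.135),("lock_top",.105),("slicer",0)):
        for r in eyes.mark_of(q,n)[:2]: print(n,q,r['score'],r['pixel'],on_z(n,r['pixel'],z).round(4))
s=env.state();print(s['time'],s['ee_pos'],s['tcp_rot'],s['width'])
E
```

```text
scene lever_top 0.42 [317.4, 220.8] [ 0.5258 -0.0049  0.135 ]
scene lock_top 0.46 [351.9, 246.4] [0.4875 0.1289 0.105 ]
scene slicer 0.8 [324.1, 273.1] [0.5659 0.0911 0.    ]
side lever_top 0.71 [316.1, 247.2] [0.5368 0.0101 0.135 ]
side lock_top 0.61 [275.7, 228.8] [0.4968 0.1806 0.105 ]
side slicer 0.6 [315.4, 267.2] [0.5776 0.0974 0.    ]
0.4 [5.49965487e-01 1.43927067e-05 2.31219912e-01] [[-4.84430929e-05  9.99999988e-01 -1.47621198e-04]
 [ 9.99999999e-01  4.84443059e-05  8.21314008e-06]
 [ 8.22029139e-06 -1.47620800e-04 -9.99999989e-01]] 0.08510276851132967
```

View pics/scene0.png

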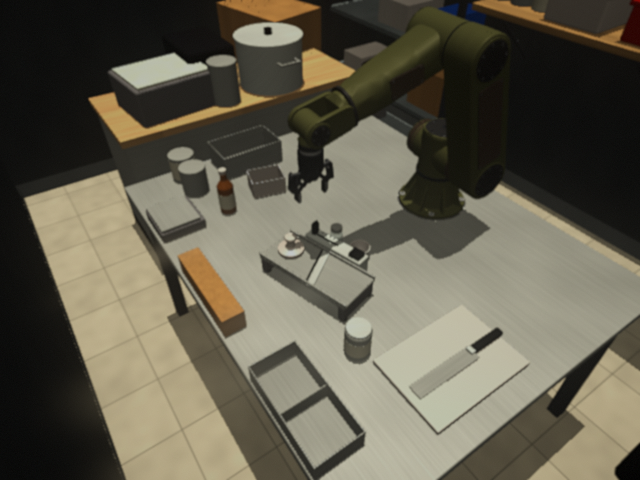

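View pics/side0.png

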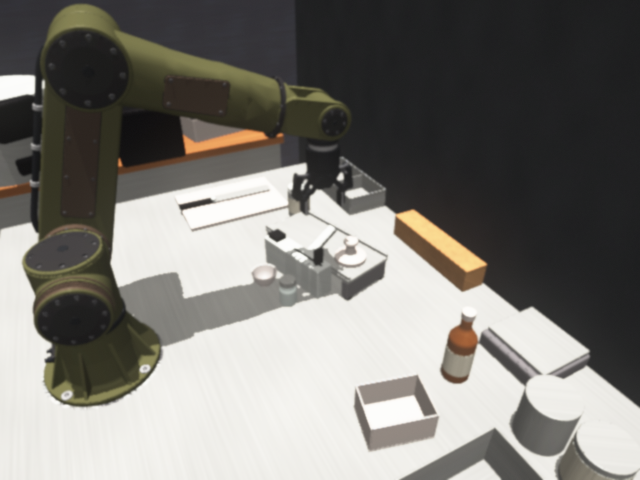

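The scene picture shows the lever at about (317,228) and the lock pad at (355,253). The jar (337,230) and bowl (362,246) stand in front of the rail. The side picture has the lever at (318,255) and the pad at (276,234). Next is the wrist camera.

Run:
```python
from h import *
n="wrist"
im,d=eyes.snapshot(n);cv2.imwrite(f"pics/{n}0.png",im[...,::-1])
for q,z in(("lever_top",.135),("lock_top",.105),("slicer",0),("shaker",0),("ramekin",0)):
    for r in eyes.mark_of(q,n)[:2]: print(n,q,r['score'],r['pixel'],on_z(n,r['pixel'],z).round(4))
np.set_printoptions(suppress=True,precision=3)
print(np.linalg.inv(np.array(eyes.camera_info(n)['world_to_cam'])))
```

```text
wrist lever_top 0.82 [301.9, 245.6] [ 0.5368 -0.0012  0.135 ]
wrist lock_top 0.64 [232.2, 2.9] [0.4916 0.1589 0.105 ]
wrist slicer 0.56 [338.4, 109.4] [0.5682 0.0981 0.    ]
wrist slicer 0.22 [304.7, 246.7] [ 0.5323 -0.0473  0.    ]
wrist shaker 0.63 [229.1, 208.1] [ 0.4504 -0.0029  0.    ]
wrist ramekin 0.72 [196.3, 114.6] [0.4249 0.0932 0.    ]
wrist ramekin 0.56 [228.7, 210.6] [ 0.4497 -0.0057  0.    ]
[[ 1.    -0.     0.001  0.55 ]
 [ 0.    -0.953 -0.304  0.078]
 [ 0.001  0.304 -0.953  0.374]
 [ 0.     0.     0.     1.   ]]
```

View pics/wrist0.png

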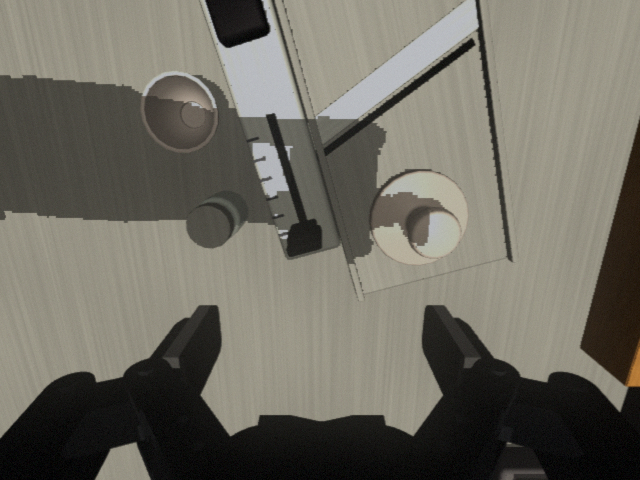

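The wrist picture shows the knob top at (303,237), the pad at (238,20) and the jar at (210,222), with the pusher on the deck at (420,218). The yaw comes out near 16°. I'll shut the gripper, rise and turn for a refining look.

Call:
{"method": "servo_tool", "body": {"deltas": [[[-1, 0, 0, 0.06, 0.02], [-1, 0, 0, 0.12, 0.044], [-1, 0, 0, 0.12, 0.044], [-1, 0, 0, 0.12, 0.044], [-1, 0, 0, 0.12, 0.044], [-1, 0, 0, 0.12, 0.044], [-1, 0, 0, 0.12, 0.044], [-1, 0, 0, 0.12, 0.044]]], "newtons": 40}}

```text
time: 1.5
ee_pos: [0.5499, -0.0, 0.2909]
tcp_rot: [[-0.273, 0.962, -0.001], [0.962, 0.273, 0.0], [0.0, -0.001, -1.0]]
contact_force: [0.0, -1.2, -0.2]
width: 0.0001
grip_force: 0.0
```

Run:
```python
from h import *
n="wrist"
im,d=eyes.snapshot(n);cv2.imwrite(f"pics/{n}1.png",im[...,::-1])
P={}
for q,z in(("lever_top",.135),("lock_top",.105)):
    for r in eyes.mark_of(q,n)[:1]: P[q]=on_z(n,r['pixel'],z);print(q,r['score'],r['pixel'],P[q].round(4))
c=cloud(n,d,np.ones(d.shape,bool))
a=P['lever_top'];b=P['lock_top'];v=(b-a)[:2];print('len',np.hypot(*v),'yaw',np.degrees(np.arctan2(-v[0],v[1])))
def near(lo,hi,ctr,r): 
    m=(c[:,2]>lo)&(c[:,2]<hi)&(np.hypot(*(c[:,:2]-ctr[:2]).T)<r);return c[m]
for nm,lo,hi,ctr in(("knob",.128,.142,a),("lock",.099,.112,b)):
    q=near(lo,hi,ctr,.035);print(nm,len(q),np.median(q[:,2]) if len(q) else 0)
    if len(q)>20: 
        R=cv2.minAreaRect((q[:,:2]*1000).astype(np.float32));print(R)
m=(c[:,2]>.086)&(c[:,2]<.094);print('rail',m.sum(),cv2.minAreaRect((c[m][:,:2]*1000).astype(np.float32)))
s=env.state();print(s['time'],s['ee_pos'],s['tcp_rot'][:,0],s['width'],s['contact_force'])
```

```text
lever_top 0.93 [305.3, 217.5] [0.5361 0.001  0.135 ]
lock_top 0.8 [303.1, 14.7] [0.4907 0.1581 0.105 ]
len 0.16352765376279527 yaw 16.132456512207053
knob 455 0.13513468327174805
((537.3299560546875, 0.34661102294921875), (25.685945510864258, 13.604107856750488), 15.70175838470459)
lock 1905 0.10570887732947021
((493.6043395996094, 153.95079040527344), (36.09536361694336, 31.28702735900879), 16.391080856323242)
rail 12301 ((574.10400390625, 72.75984954833984), (160.0914306640625, 241.3653106689453), 16.0123348236084)
1.65 [ 5.49969170e-01 -1.08125747e-05  2.91166090e-01] [-2.72791268e-01  9.62073239e-01  8.12142363e-05] 1.1998132074289362e-05 [-0.3019895   0.00574113 -0.28000976]
```

View pics/wrist1.png

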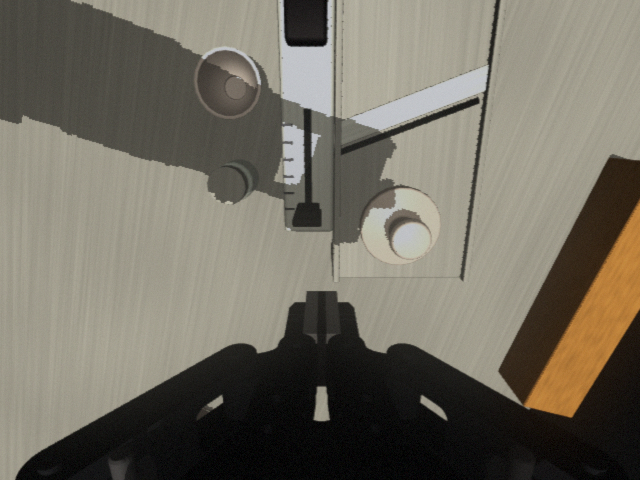

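The knob centre is at about (0.537, 0.000) with yaw 16°. In the picture the knob is at (306,214), the pad at (305,20) and the fingers are aligned with the rail. I'll descend behind the lever.

Call:
{"method": "servo_tool", "body": {"deltas": [[[-1, -0.003, -0.077, 0, 0], [-1, -0.003, -0.077, -0.08, 0], [-1, -0.003, -0.077, -0.16, 0], [-1, -0.003, -0.077, -0.24, 0], [-1, -0.003, -0.077, -0.3, 0], [-1, -0.003, -0.077, -0.352, 0], [-1, -0.003, -0.077, -0.352, 0], [-1, -0.003, -0.077, -0.352, 0]]]}}

```text
time: 2.45
ee_pos: [0.5488, -0.0385, 0.1161]
tcp_rot: [[-0.273, 0.962, 0.0], [0.962, 0.273, -0.0], [-0.0, 0.0, -1.0]]
contact_force: [-0.7, -0.7, -0.7]
width: 0.0
grip_force: 0.0
```

Call:
{"method": "servo_tool", "body": {"deltas": [[[-1, -0.005, 0.0173, 0, 0], [-1, -0.0099, 0.0346, 0, 0], [-1, -0.011, 0.0385, 0, 0], [-1, -0.0121, 0.0423, 0, 0], [-1, -0.0132, 0.0461, 0, 0], [-1, -0.0138, 0.0481, 0, 0], [-1, -0.0138, 0.0481, 0, 0], [-1, -0.0138, 0.0481, 0, 0]]]}}

```text
time: 3.25
ee_pos: [0.5418, -0.0147, 0.1155]
tcp_rot: [[-0.273, 0.962, 0.001], [0.962, 0.273, -0.0], [-0.0, 0.001, -1.0]]
contact_force: [1.9, -4.7, 2.9]
width: -0.0
grip_force: 2.4
```

Contact is felt, about 5 N roughly 2.5 mm in, which agrees with the estimate. I'll advance 25.6 mm, past two clicks.

Call:
{"method": "servo_tool", "body": {"deltas": [[[-1, -0.0018, 0.0062, 0, 0], [-1, -0.0035, 0.0123, 0, 0], [-1, -0.0053, 0.0185, 0, 0], [-1, -0.0071, 0.0246, 0, 0], [-1, -0.0088, 0.0308, 0, 0], [-1, -0.0106, 0.0369, 0, 0], [-1, -0.0123, 0.0431, 0, 0], [-1, -0.0141, 0.0492, 0, 0]]]}}

```text
time: 4.05
ee_pos: [0.5344, 0.0106, 0.1152]
tcp_rot: [[-0.273, 0.962, -0.0], [0.962, 0.273, 0.0], [0.0, -0.0, -1.0]]
contact_force: [-0.3, -0.1, 0.5]
width: -0.0
grip_force: 0.0
```

Run:
```python
from h import *
n="wrist"
im,d=eyes.snapshot(n);cv2.imwrite("pics/wrist2.png",im[...,::-1])
c=cloud(n,d,np.ones(d.shape,bool));u=np.array([-.2756,.9613])
q=c[(c[:,2]>.128)&(c[:,2]<.142)]-[.5373,.0003,0]
t=q[:,:2]@u;w=q[:,:2]@[u[1],-u[0]];m=(abs(w)<.016)&(t>-.02)&(t<.09);print(m.sum(),np.percentile(t[m],[1,10,50,90,99]))
for r in eyes.mark_of("lever_top",n)[:1]: print(r['score'],r['pixel'],(on_z(n,r['pixel'],.135)[:2]-[.5373,.0003])@u)
s=env.state();print(s['ee_pos'],(s['ee_pos'][:2]-[.5373,.0003])@u,s['contact_force'])
```

```text
3563 [0.01774373 0.01841381 0.03048451 0.03894624 0.03994655]
0.56 [318.5, 283.9] 0.03227121438142501
[0.53440377 0.01074417 0.11528141] 0.010838176790567021 [-0.22789235  0.14691657 -0.3605865 ]
```

The lever is in the second click (about 32 mm) and free of the finger. Next is 15 mm more for the third.

Call:
{"method": "servo_tool", "body": {"deltas": [[[-1, -0.0011, 0.0038, 0, 0], [-1, -0.0022, 0.0077, 0, 0], [-1, -0.0035, 0.0125, 0, 0], [-1, -0.0047, 0.0165, 0, 0], [-1, -0.006, 0.021, 0, 0], [-1, -0.0072, 0.025, 0, 0], [-1, -0.0083, 0.0289, 0, 0], [-1, -0.0083, 0.0289, 0, 0]]]}}

```text
time: 4.95
ee_pos: [0.5303, 0.025, 0.1153]
tcp_rot: [[-0.273, 0.962, -0.0], [0.962, 0.273, 0.0], [0.0, -0.0, -1.0]]
contact_force: [-0.3, 0.1, -0.4]
width: 0.0
grip_force: 0.0
```

Run:
```python
from h import *
n="wrist"
im,d=eyes.snapshot(n);cv2.imwrite("pics/wrist3.png",im[...,::-1])
c=cloud(n,d,np.ones(d.shape,bool));u=np.array([-.2756,.9613])
q=c[(c[:,2]>.128)&(c[:,2]<.142)]-[.5373,.0003,0]
t=q[:,:2]@u;w=q[:,:2]@[u[1],-u[0]];m=(abs(w)<.016)&(t>-.02)&(t<.09);print(m.sum(),np.percentile(t[m],[1,10,50,90,99]))
for r in eyes.mark_of("lever_top",n)[:1]: print(r['score'],r['pixel'],(on_z(n,r['pixel'],.135)[:2]-[.5373,.0003])@u)
s=env.state();print(s['ee_pos'],(s['ee_pos'][:2]-[.5373,.0003])@u,s['contact_force'])
```

```text
3533 [0.03220358 0.03284039 0.04551256 0.05395309 0.0549719 ]
0.56 [319.6, 283.2] 0.04717760221136748
[0.53036027 0.02475835 0.11527985] 0.025424402570386348 [ 0.11394065 -0.18311415  0.43252485]
```

View pics/wrist3.png

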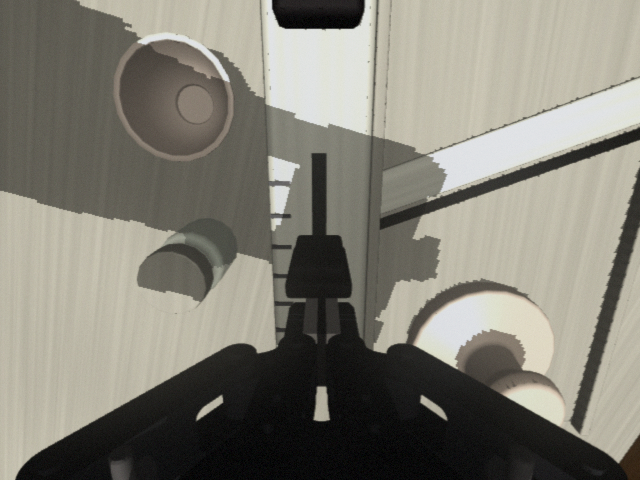

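The lever sits in the third click: about 48 mm, no contact force, knob at (319,265) by the fourth rib. I'll back off, rise and go over the lock pad.

Call:
{"method": "servo_tool", "body": {"deltas": [[[-1, 0.0083, -0.029, 0, 0], [-1, 0.0083, -0.029, 0.08, 0], [-1, 0.0083, -0.029, 0.17, 0], [-1, -0.018, 0.065, 0.17, 0], [-1, -0.044, 0.155, 0.17, 0], [-1, -0.07, 0.245, 0.17, 0], [-1, -0.077, 0.268, 0.17, 0], [-1, -0.077, 0.268, 0.14, 0]]]}}

```text
time: 5.85
ee_pos: [0.4925, 0.1598, 0.1867]
tcp_rot: [[-0.275, 0.961, 0.003], [0.961, 0.275, 0.001], [-0.0, 0.003, -1.0]]
contact_force: [1.4, -0.6, -0.3]
width: 0.0003
grip_force: 0.0
```

Call:
{"method": "servo_tool", "body": {"deltas": [[[-1, 0, 0, -0.07, 0], [-1, 0, 0, -0.14, 0], [-1, 0, 0, -0.156, 0], [-1, 0, 0, -0.164, 0], [-1, 0, 0, -0.17, 0], [-1, 0, 0, -0.175, 0], [-1, 0, 0, -0.179, 0], [-1, 0, 0, -0.179, 0]]]}}

```text
time: 6.65
ee_pos: [0.4925, 0.1587, 0.0964]
tcp_rot: [[-0.273, 0.962, 0.002], [0.962, 0.273, 0.0], [-0.0, 0.002, -1.0]]
contact_force: [1.3, -0.2, 1.5]
width: 0.0002
grip_force: 1.4
```

Down to z = 0.096 with little force. I'll press gently on to feel the stop.

Call:
{"method": "servo_tool", "body": {"deltas": [[[-1, 0, 0, -0.001, 0], [-1, 0, 0, -0.002, 0], [-1, 0, 0, -0.003, 0], [-1, 0, 0, -0.003, 0], [-1, 0, 0, -0.003, 0], [-1, 0, 0, -0.003, 0], [-1, 0, 0, -0.003, 0], [-1, 0, 0, -0.003, 0]]]}}

```text
time: 7.45
ee_pos: [0.4925, 0.1587, 0.0958]
tcp_rot: [[-0.273, 0.962, 0.002], [0.962, 0.273, 0.0], [-0.0, 0.002, -1.0]]
contact_force: [-3.2, -2.3, 16.8]
width: 0.0
grip_force: 8.7
```

The stop is felt: 17 N at z = 0.0958. I'll lift off and look.

Call:
{"method": "servo_tool", "body": {"deltas": [[[-1, 0, 0, 0.08, 0], [-1, 0, -0.06, 0.18, 0], [-1, 0, -0.14, 0.28, 0], [-1, 0, -0.2, 0.34, 0], [-1, 0, -0.2, 0.34, 0], [-1, 0, -0.2, 0.34, 0], [-1, 0, -0.2, 0.34, 0], [-1, 0, -0.2, 0.34, 0]]]}}

```text
time: 8.25
ee_pos: [0.4914, 0.0595, 0.2626]
tcp_rot: [[-0.274, 0.962, -0.003], [0.962, 0.274, 0.0], [0.001, -0.003, -1.0]]
contact_force: [-0.1, 0.6, -0.9]
width: 0.0001
grip_force: 0.0
```

Run:
```python
from h import *
n="wrist"
im,d=eyes.snapshot(n);cv2.imwrite("pics/wrist4.png",im[...,::-1])
c=cloud(n,d,np.ones(d.shape,bool));u=np.array([-.2756,.9613])
q=c-[.5373,.0003,0];t=q[:,:2]@u;w=q[:,:2]@[u[1],-u[0]]
m=(abs(w)<.016)&(t>-.02)&(t<.12)&(abs(c[:,2]-.135)<.005);print('knob',m.sum(),np.percentile(t[m],[1,50,99]))
m=(abs(w)<.012)&(abs(t-.165)<.012);print('lock z',np.median(c[m,2]),m.sum())
m=(abs(w)<.012)&(abs(t-.125)<.01);print('rail z',np.median(c[m,2]))
s=env.state();print(s['time'],s['ee_pos'],s['contact_force'])
```

```text
knob 497 [0.04178546 0.04832181 0.0549803 ]
lock z 0.09670438400093109 892
rail z 0.09066105515904413
8.3 [0.4914867  0.05949426 0.26274741] [-0.24129699 -0.16622566 -0.56804134]
```

View pics/wrist4.png

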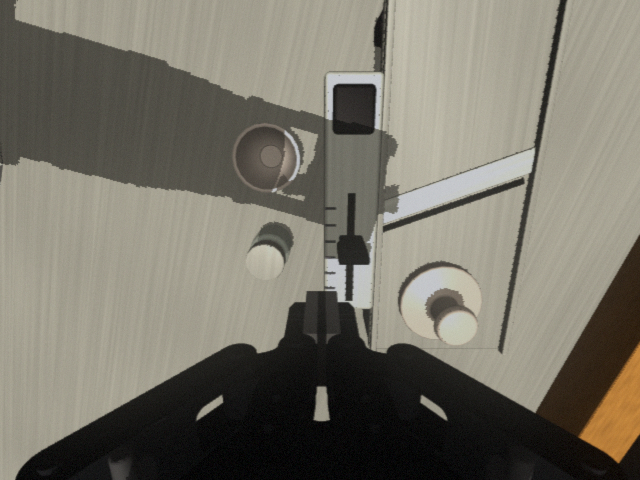

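The knob (352,248) is at 48.3 mm. The pad (354,108) stands 6 mm above the rail, so it is fully down. The bowl, jar and pusher stand where they were, and the arm is clear.

```bash
python3 -c "
from workcell import job
print(job.job_done())"
```

```text
the job is handed in; nothing more can be done
None
```

I handed the job in with the lever in the third click (measured at 48.3 mm), the lock pad fully down (6 mm above the rail), and the bowl, jar and pusher still in place; the verdict wasn't shown.

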